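# Cover the amber reservoir on the stirrer

### The job

Set the loose green cover with the white grip bar gently onto the open amber glass jar that stands on the two-place stirrer, so that it sits fully home and level on the rim; do not drop it on. Leave the amber jar standing in its place on the stirrer, leave the clear jar open, and do not disturb it or the other things on the bench.

Things in the scene. Friction and masses are not known exactly. Their poses are not given: they have to be found in the camera images.
- cover: Loose green plastic cover, 130 g, lying grip up on a fixed blue tile (140 x 140 x 6 mm). From below: plug 71 mm in diameter, 8 mm deep, tapered to 65 mm at the bottom; flange 100 mm in diameter, 6 mm thick; white upright grip bar 56 mm long (its x), 16 mm thick (y), 30 mm tall. Total height 44 mm. Origin: centre of the plug's underside; z up at the start.
- cover_grip (a point): Point inside the white grip bar on the cover's axis, 34 mm above the cover's origin, 20 mm above the flange's top and 10 mm below the bar's top. x runs along the bar; pinch it across y.
- cover_seat (a point): Centre of the flange's underside (the face that rests on the rim), 8 mm above the cover's origin.
- amber_jar: Loose straight-sided amber (brown) glass jar, open at the top, about 0.4 kg: outside diameter 88 mm, inside diameter 80 mm (wall 4 mm), height 95 mm. It stands on one of the stirrer's two round plates. Origin: centre of its underside; z up.
- amber_jar_rim (a point): Centre of the amber jar's mouth, level with the top of its rim, 95 mm above its origin; z up. The cover's plug goes into this mouth and its flange rests on the rim.
- clear_jar: Loose clear glass jar of the same shape and size as the amber one, on the stirrer's other plate; it stays open and where it is. Origin: centre of its underside.
- stirrer: Fixed white two-place magnetic stirrer, 150 (x) x 270 (y) x 55 mm high, with two grey round plates 120 mm in diameter at y = -65 and +65 mm whose tops are at 55 mm. Origin: centre of its footprint, on the bench.
- bottle: Bystander: loose closed white plastic bottle, 60 mm in diameter, 115 mm high. Origin: centre of its underside.
- spatula: Bystander: loose spatula about 160 mm long lying flat on the bench. Its x runs along it.
- rack: Bystander: loose white test-tube rack with glass tubes, 80 (x) x 180 (y) mm, 87 mm high with the tubes. Origin: centre of its underside.
There are look-alikes about, which are no part of the job. What is meant by the cover is not red, and is the larger of those in its own colour.

How it is judged (in metres and radians):
At the end, for the whole second after the job is handed in: Cover at rest on the amber jar: flange within 3 mm of rim height, centre within 8 mm of the mouth centre, level within 0.06 rad. Amber jar at rest, upright (0.06 rad) on the stirrer, within 30 mm of its start; clear jar upright (0.06 rad), within 20 mm of its start (horizontal distance between cover_seat and amber_jar_rim below 0.008 m and z of cover_seat in the frame of amber_jar_rim between -0.003 and 0.003 m and angle between each of cover, amber_jar, clear_jar's own z axis and vertical below 0.06 rad and z of amber_jar in the frame of stirrer between 0.051 and 0.059 m and distance of amber_jar from where it was at the start of the episode below 0.03 m and distance of clear_jar from where it was at the start of the episode below 0.02 m and linear speed of each of cover, amber_jar below 0.02 m/s); the robot touches nothing.
It fails at once if the cover was dropped: it moved faster than 0.5 m/s (a fall of about 13 mm) with no finger on it (linear speed of cover above 0.5 m/s and contact force between the fingers and cover below 0.1 N).
It fails at once if the cover was pressed onto the amber jar with more than 40 N (contact force between cover and amber_jar above 40 N).
It fails at once if the clear jar was pushed more than 20 mm (distance of clear_jar from where it was at the start of the episode above 0.02 m).
It fails at once if the bottle, the spatula or the rack was pushed more than 30 mm (distance of any of bottle, spatula, rack from where it was at the start of the episode above 0.03 m).
It also fails if it takes over 45 s, if anything falls off the work surface, if the arm or the gripper's body presses on something with over 40 N, if the wrist force passes 120 N, or if a joint passes its speed limit or range.

### The arm

A 6-joint arm with a two-finger parallel gripper is mounted at the origin on the work surface. World frame = base frame: x ahead of the robot, y to its left, z up, the work surface at z = 0. Lengths are in mm, angles in rad, forces in N, time in s.
With the tool pointing down it reaches from about 400 to 825 mm from the base axis. Payload 7 kg.
Tool frame: the origin (TCP) lies at the very end of the fingers, on their centre line; the grasp point (between the pads) lies 19 mm behind it; z points along the fingers, y is the line along which they close (so a half turn about z gives the same grasp; the last joint's range is limited). The gripper opens to 88 mm and grips with 3 to 60 N. Pads are 19 mm wide; open, the fingers measure 130 mm over their backs; the gripper's body (78 mm by 193 mm) begins 47 mm behind the grasp point.
Start: joints at [1.527, 0.359, 0.012, 0, -1.224, -0.288], TCP at [219.886, 638.158, 226.561] pointing down, gripper open.
Joint ranges: [-3.07, 3.07], [-1.43, 2.12], [-1.02, 1.25], [-3.03, 1.67], [-3.05, -0], [-3.03, 3.03]. Speed limits (rad/s): [2.39, 2.39, 3.01, 3.14, 3.14, 3.14].

### API

Orientations are given as a unit quaternion [x, y, z, w].
In Python, from plant import bot gives the robot as it stands. Calls block until the motion is done:
- bot.move_ptp(position, orientation): joint-space move of the TCP to a pose.
- bot.line_to(position, velocity=150, ori=None): straight line of the TCP; ori=None keeps the orientation; velocity is the mean speed in mm/s.
- bot.move_joints(angles): joint-space move.
- bot.move_gripper(opening, force=None): finger opening in mm; force is the grip in N (None keeps the last); returns when the fingers have stopped.
- bot.pause(seconds).
- bot.solve_ik(position, orientation): joint angles nearest the present ones, or None.
- bot.read_state(): the state.
- bot.camera(name): name is "scene" or "top" or "wrist"; returns the picture (400x640x3 uint8, red, green, blue); there is no depth.
- bot.get_calibration(name): a dict with "fx", "fy", "cx", "cy" (pixels), "distortion" ([k1, k2, p1, p2, k3] as OpenCV has them; the pictures are not rectified), "view" (4x4, takes a point from world to camera coordinates); the wrist camera has in their place "T_tool_cam" (4x4, takes a point from camera to tool coordinates, whose origin is the TCP and whose axes are the flange's). Camera axes: x right, y up, looking along -z (the intrinsics and any distortion apply to the point x, -y, -z); pixel columns grow to the right and rows downward; lengths in mm; the calibration is good to about 2 mm. A picture is of the moment at which its call begins: read the wrist's pose just before it. get_calibration takes no time and is no camera call.
A pose or a line that the arm cannot do raises bot.Unreachable and nothing moves.
- bot.close_job(): hands the job in; it is judged then, once.
The state is a dict: "t": time; "joint_pos": joint angles; "qvel": joint speeds; "tau": joint torques, N m; "tcp_pos": TCP position; "eef_rot": TCP orientation; "contact_force": force on the tool from outside, world axes, zero at the start; "moment": the same for the moment, N m; "width": finger opening in mm; "finger_force": force on a finger pad.
Only numpy, scipy, OpenCV 4.12 (cv2) and the standard library are available. Lean on these libraries where they do the work, as an engineer would, in place of code of your own. Each camera call takes 0.05 s, during which the arm holds its last target. There are 200 camera calls.

## Working session

There is one attempt and no reset: what is moved stays moved. The work goes in short steps, each a Python script; the robot and the scene stay as the last script left them, time stands still between calls to the robot, and variables do not carry over. Pictures are saved under pics/ and viewed, at most 10 in all, crops included, and the job is handed in when it is done.

```bash
mkdir -p pics; python3 - <<'E'
from plant import bot
import cv2,numpy as np
np.set_printoptions(precision=4,suppress=True)
for n in("scene","top"):
    cv2.imwrite(f"pics/{n}0.png",bot.camera(n)[...,::-1])
for n in("scene","top","wrist"): print(n,bot.get_calibration(n))
s=bot.read_state();print(s)
E
```

```text
scene {'fx': 403.368928118644, 'fy': 403.368928118644, 'cx': 326.5737466530672, 'cy': 202.97728474577707, 'distortion': array([-0.0772,  0.    ,  0.    ,  0.    ,  0.    ]), 'view': array([[   -0.4441,     0.896 ,    -0.002 ,   220.7219],
       [   -0.767 ,    -0.379 ,     0.5178,   345.5654],
       [    0.4632,     0.2315,     0.8555, -1251.0258],
       [    0.    ,     0.    ,     0.    ,     1.    ]])}
top {'fx': 370.3481015816649, 'fy': 370.3481015816649, 'cx': 319.08865299377766, 'cy': 196.83366856573366, 'distortion': array([-0.0773,  0.    ,  0.    ,  0.    ,  0.    ]), 'view': array([[   -0.0051,    -1.    ,    -0.0019,    24.2719],
       [    0.9957,    -0.0053,     0.092 ,  -540.5443],
       [   -0.092 ,    -0.0014,     0.9958, -1102.4239],
       [    0.    ,     0.    ,     0.    ,     1.    ]])}
wrist {'fx': 333.81027288638626, 'fy': 333.81027288638626, 'cx': 321.05089251801735, 'cy': 200.83019066808507, 'distortion': array([-0.0512,  0.    ,  0.    ,  0.    ,  0.    ]), 'T_tool_cam': array([[  -0.0008,    0.9661,    0.2583,   70.285 ],
       [   1.    ,    0.0008,    0.0004,    1.4585],
       [   0.0001,    0.2583,   -0.9661, -158.8059],
       [   0.    ,    0.    ,    0.    ,    1.    ]])}
{'t': 0.1, 'joint_pos': array([ 1.5271,  0.3593,  0.0112, -0.0003, -1.2241, -0.2881]), 'qvel': array([-0.0015, -0.0013,  0.0017,  0.0016,  0.0021,  0.0008]), 'tau': array([ -0.001 , -58.4163,  29.375 ,   7.0155,   0.0102,  -0.0001]), 'tcp_pos': array([219.7558, 637.7555, 225.7106]), 'eef_rot': array([ 0.9863, -0.1652, -0.0001,  0.0008]), 'contact_force': array([-0.0767, -0.2786,  0.0792]), 'moment': array([-0.059 , -0.0072, -0.0406]), 'finger_force': 0.0, 'width': 87.66099382237002}
```

View pics/scene0.png

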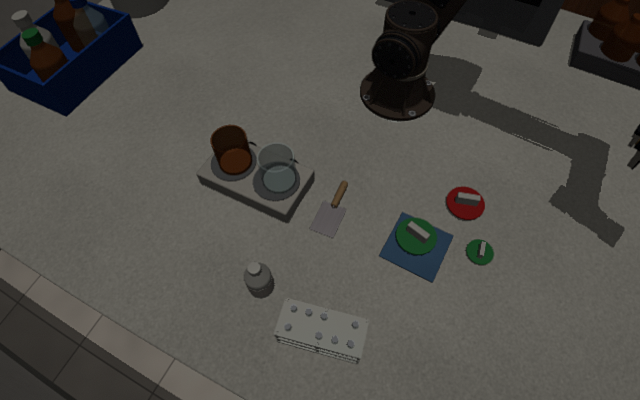

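View pics/top0.png

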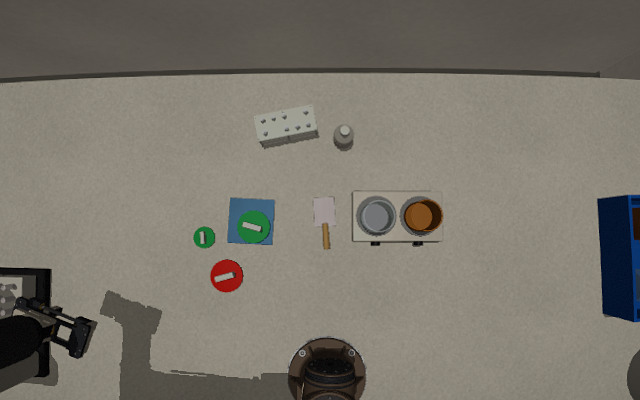

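The top view shows the large green cover at about (254,227) on the blue tile, with its bar near (253,227). The amber jar is at (421,216), on the +x-pixel (-y) end of the stirrer, and the clear jar is at (376,215). The small green and the red covers are decoys.

```bash
cat > h.py <<'E'
from plant import bot
import cv2,numpy as np
from scipy.spatial.transform import Rotation as R
np.set_printoptions(precision=3,suppress=True)
def campose(n,s=None):
    c=bot.get_calibration(n)
    if n=="wrist":
        T=np.eye(4);T[:3,:3]=R.from_quat(s["eef_rot"]).as_matrix();T[:3,3]=s["tcp_pos"]
        return c,T@c["T_tool_cam"]
    return c,np.linalg.inv(c["view"])
def shot(n):
    s=bot.read_state();im=bot.camera(n);return im,campose(n,s)
def plane(px,cp,z):
    c,T=cp;K=np.array([[c["fx"],0,c["cx"]],[0,c["fy"],c["cy"]],[0,0,1]])
    u=cv2.undistortPoints(np.float64(px).reshape(-1,1,2),K,c["distortion"])[:,0]
    d=np.c_[u[:,0],-u[:,1],-np.ones(len(u))]@T[:3,:3].T
    return (T[:3,3]+d*((z-T[2,3])/d[:,2])[:,None])[:,:2]
def biggest(m,k=0):
    cs=cv2.findContours(m.astype(np.uint8),cv2.RETR_EXTERNAL,cv2.CHAIN_APPROX_NONE)[0]
    return sorted(cs,key=cv2.contourArea)[-1-k][:,0].astype(float)
def hsv(im): return cv2.cvtColor(im,cv2.COLOR_RGB2HSV).astype(int)
def green(im): h=hsv(im);return (abs(h[...,0]-65)<20)&(h[...,1]>100)&(h[...,2]>40)
def amber(im): h=hsv(im);return (h[...,0]<22)&(h[...,0]>3)&(h[...,1]>110)&(h[...,2]>25)
def down(yaw): # tool down, tool y axis at yaw (mod pi)
    return (R.from_euler('z',yaw)*R.from_euler('x',np.pi)).as_quat()
def circ(p):
    A=np.c_[2*p,np.ones(len(p))];x=np.linalg.lstsq(A,(p**2).sum(1),rcond=None)[0]
    return x[:2],np.sqrt(x[2]+x[:2]@x[:2])
def bar(im,cp,z=50):
    g=biggest(green(im));hull=cv2.convexHull(g.astype(np.int32))
    m=np.zeros(im.shape[:2],np.uint8);cv2.fillConvexPoly(m,hull,1)
    h=hsv(im);w=biggest((m>0)&(h[...,1]<70)&(h[...,2]>90))
    return cv2.minAreaRect(plane(w,cp,z).astype(np.float32)),plane(hull[:,0],cp,20)
E
python3 - <<'E'
from h import *
for n in("top","scene"):
    im,cp=shot(n)
    b,f=bar(im,cp);print(n,"flange",circ(f),"bar top",b)
    a=biggest(amber(im) & (np.indices(im.shape[:2])[0]>(100 if n=="scene" else 150)) ) 
    print(n,"amber px",a.min(0),a.max(0),circ(plane(a,cp,150)))
print(R.from_quat(bot.read_state()["eef_rot"]).as_matrix())
E
```

```text
top flange (array([451.972, 223.015]), np.float64(49.73409908930679)) bar top ((452.0647888183594, 223.0179901123047), (54.94756317138672, 16.952442169189453), 73.34085083007812)
top amber px [404. 199.] [442. 231.] (array([ 476.953, -260.955]), np.float64(47.698881092390494))
scene flange (array([456.565, 221.232]), np.float64(49.12747626779312)) bar top ((455.6814270019531, 221.37608337402344), (53.76455307006836, 13.4188814163208), 73.501953125)
scene amber px [211. 125.] [250. 173.] (array([ 503.496, -247.068]), np.float64(58.339573464918))
[[ 0.945 -0.326 -0.   ]
 [-0.326 -0.945 -0.001]
 [ 0.     0.001 -1.   ]]
```

```bash
python3 - <<'E'
from h import *
q0=bot.read_state()["joint_pos"]
for y in(73.4,-106.6):
    for p in((453.5,222.2,180),(477,-258,260)): print(y,p,bot.solve_ik(p,down(np.radians(y))))
ys=[y for y in(73.4,-106.6) if bot.solve_ik((453.5,222.2,180),down(np.radians(y))) is not None]
y=min(ys,key=lambda y:abs(bot.solve_ik((453.5,222.2,180),down(np.radians(y)))[5]))
bot.move_ptp((453.5,222.2,180),down(np.radians(y)));bot.pause(.3)
im,cp=shot("wrist");cv2.imwrite("pics/w1.png",im[...,::-1])
b,f=bar(im,cp);print(y,"flange",circ(f),"bar",b)
bot.line_to((453.5,222.2,280),200)
bot.move_ptp((477,-258,280),down(np.radians(y)));bot.pause(.3)
im,cp=shot("wrist");cv2.imwrite("pics/w2.png",im[...,::-1])
a=biggest(amber(im));print("amber",a.min(0),a.max(0),circ(plane(a,cp,150)))
s=bot.read_state();print(s["t"],s["tcp_pos"])
E
```

```text
73.4 (453.5, 222.2, 180) [ 0.845  0.116 -0.424  0.    -1.031  2.007]
73.4 (477, -258, 260) [-0.134  0.119 -0.229  0.    -1.223  2.986]
-106.6 (453.5, 222.2, 180) [ 0.845  0.116 -0.424  0.    -1.031 -1.135]
-106.6 (477, -258, 260) [-0.134  0.119 -0.229  0.    -1.223 -0.155]
-106.6 flange (array([453.729, 220.11 ]), np.float64(49.74157697611511)) bar ((453.28826904296875, 220.62765502929688), (54.89979553222656, 15.289106369018555), 73.04673767089844)
amber [265. 124.] [363. 224.] (array([ 479.587, -274.594]), np.float64(43.59079452754935))
5.05 [ 477.205 -257.606  280.06 ]
```

View pics/w1.png

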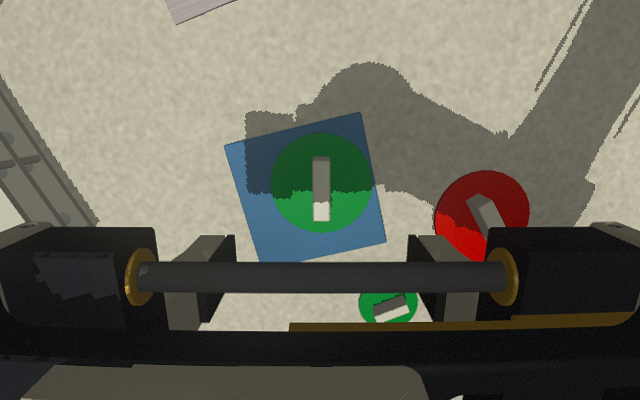

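View pics/w2.png

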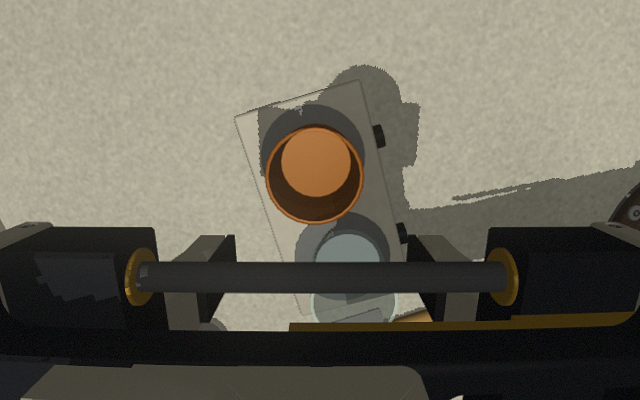

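The wrist view of the cover shows the flange centred at about (321,183). It is level on the tile, and its measured radius of 49.7 mm matches the given 50. The wrist view of the jar shows the whole amber rim, x 265 to 363 and y 124 to 224, with a radius of 43.6 mm against 44. Next I grasp.

```bash
python3 - <<'E'
from h import *
cp=campose("top");print("top check rim -y edge",plane([(442.5,216)],cp,150))
q=down(np.radians(-106.8))
bot.move_gripper(50)
bot.move_ptp((453.4,220.4,150),q)
bot.line_to((453.4,220.4,60),120);bot.line_to((453.4,220.4,24.5),40)
s=bot.read_state();print(s["tcp_pos"],s["contact_force"])
bot.move_gripper(5,25);s=bot.read_state();print("grip",s["width"],s["finger_force"],s["tcp_pos"],s["contact_force"],s["moment"])
bot.line_to((453.4,220.4,44),40);bot.pause(.2);s=bot.read_state();print(s["width"],s["tcp_pos"],s["contact_force"])
bot.line_to((453.4,220.4,290),150);bot.pause(.3)
s=bot.read_state();print(s["t"],s["width"],s["finger_force"],s["tcp_pos"],s["contact_force"],s["moment"])
im,cp=shot("wrist");cv2.imwrite("pics/w3.png",im[...,::-1])
g=biggest(green(im));h=cv2.convexHull(g.astype(np.int32))[:,0]
print("flange held",circ(plane(h,cp,s["tcp_pos"][2]-4.5)))
E
```

```text
top check rim -y edge [[ 475.086 -313.451]]
[453.514 220.494  24.647] [-0.285 -0.145  0.392]
grip 15.779590370393354 24.9871426820755 [453.404 220.446  24.569] [-0.314 -0.171  1.14 ] [0.08  0.106 0.013]
15.995790541578927 [453.269 220.279  43.771] [ 0.006  0.542 -1.488]
13.2 15.931098285532478 24.9860680103302 [453.353 220.351 289.758] [-0.383  0.333 -0.68 ] [ 0.122 -0.089 -0.009]
flange held (array([451.249, 210.869]), np.float64(42.335647327740844))
```

View pics/w3.png

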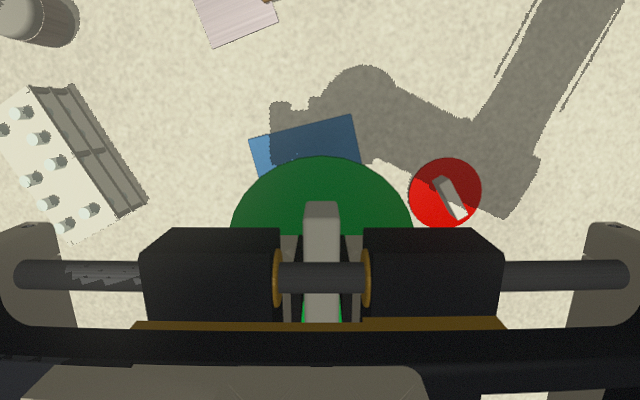

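The cover hangs level from the gripper at the bar, with its visible flange arc running from (230,228) through (321,156) to (413,228). I'll fit only that arc to get the cover's offset from the TCP, then cross-check the jar in the top view.

```bash
python3 - <<'E'
from h import *
im=cv2.imread("pics/w3.png")[...,::-1].copy()
s=bot.read_state();cp=campose("wrist",s);t=s["tcp_pos"]
g=biggest(green(im));a=g[(g[:,1]<222)]
p=plane(a,cp,t[2]-4.5);c,r=circ(p);k=abs(np.linalg.norm(p-c,axis=1)-r)<1.5;c,r=circ(p[k])
print("held offset",c-t[:2],r)
# top: amber extents with the old picture
im=cv2.imread("pics/top0.png")[...,::-1].copy();cp=campose("top")
m=amber(im);m[:150]=0;a=biggest(m);p=plane(a,cp,150)
# outermost (-y) half of the contour is the rim
o=p[p[:,1]<p[:,1].min()+40];print("top rim",circ(o))
im=cv2.imread("pics/scene0.png")[...,::-1].copy();cp=campose("scene")
m=amber(im);m[:100]=0;m[:,:150]=0;m[:,300:]=0;a=biggest(m)
o=a[a[:,1]<142];print("scene rim",circ(plane(o,cp,150)))
big=cv2.resize(np.vstack([cv2.imread("pics/scene0.png")[110:210,180:340],cv2.imread("pics/top0.png")[170:260,330:490]]),None,fx=3,fy=3,interpolation=2)
cv2.imwrite("pics/z.png",big)
E
```

```text
held offset [-0.404 -4.346] 45.958355599359805
top rim (array([ 478.347, -269.658]), np.float64(42.59952905609956))
scene rim (array([ 482.412, -270.959]), np.float64(41.77325828679233))
```

View pics/z.png

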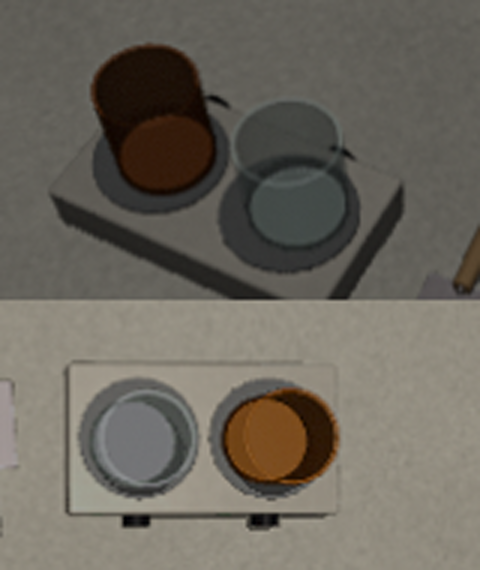

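The crop shows the amber jar standing in the middle of its plate, with its rim clear in both views. The offset between jar and cover agrees across cameras: wrist (25.9,-494.7), top (26.4,-494). I'll carry the cover above the jar and measure the flange from the top and scene cameras for comparison.

```bash
python3 - <<'E'
from h import *
from scipy.optimize import least_squares
im=cv2.imread("pics/w3.png")[...,::-1].copy()
s=bot.read_state();cp=campose("wrist",s);t=s["tcp_pos"]
g=biggest(green(im));a=g[(g[:,1]<222)];p=plane(a,cp,t[2]-4.5)
r=least_squares(lambda c:np.linalg.norm(p-c,axis=1)-50,t[:2],loss='soft_l1');print("offset r50",r.x-t[:2],abs(r.fun).mean())
q=down(np.radians(-106.8))
bot.move_ptp((479.4,-274.1,290),q)
bot.line_to((479.4,-274.1,190),100);bot.pause(.4)
s=bot.read_state();print(s["t"],s["tcp_pos"],s["width"],s["contact_force"])
for n in("top","scene"):
    im,cp=shot(n);cv2.imwrite(f"pics/{n}5.png",im[...,::-1])
    m=green(im)
    if n=="scene": m[:,330:]=0
    else: m[:,:340]=0
    g=biggest(m);p=plane(cv2.convexHull(g.astype(np.int32))[:,0],cp,s["tcp_pos"][2]-4.5)
    print(n,g.min(0),g.max(0),"flange",circ(p))
a=cv2.imread("pics/top5.png")[150:280,330:500];b=cv2.imread("pics/scene5.png")[50:230,160:330]
cv2.imwrite("pics/z2.png",np.vstack([cv2.resize(x,(400,int(400*x.shape[0]/x.shape[1])))[:290] for x in(a,b)]))
E
```

```text
offset r50 [1.038 0.692] 6.367908372244971
16.6 [ 479.458 -274.128  190.2  ] 15.8139163360221 [-1.196  0.053 -0.886]
top [417. 222.] [424. 231.] flange (array([ 447.303, -243.294]), np.float64(10.955273922163876))
scene [22. 28.] [37. 38.] flange (array([  420.016, -1038.307]), np.float64(25.022442746582897))
```

View pics/z2.png

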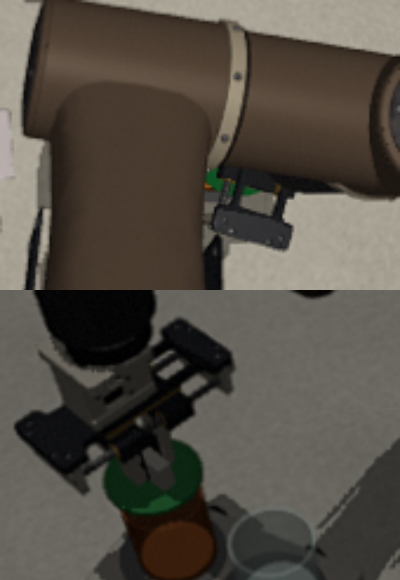

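In the scene view the cover sits squarely over the amber jar. The top view is blocked by the arm. I'll measure the cover and jar in the scene view with known-radius fits.

```bash
python3 - <<'E'
from h import *
from scipy.optimize import least_squares
def fix(p,r,x0):
    f=least_squares(lambda c:np.linalg.norm(p-c,axis=1)-r,x0,loss='soft_l1');return f.x,np.median(abs(f.fun))
s=bot.read_state();t=s["tcp_pos"];cp=campose("scene")
im=cv2.imread("pics/scene5.png")[...,::-1].copy()
m=green(im);m[:90]=0;m[:,:180]=0;m[:,300:]=0
g=cv2.convexHull(biggest(m).astype(np.int32))[:,0].astype(float)
p=plane(g,cp,t[2]-4.5);print("scene held",g.min(0),g.max(0),fix(p,50,t[:2]),circ(p))
im=cv2.imread("pics/scene0.png")[...,::-1].copy()
m=amber(im);m[:100]=0;m[:,:150]=0;m[:,300:]=0;a=biggest(m)
for y in(138,142,146):print("scene jar",fix(plane(a[a[:,1]<y],cp,150),44,t[:2]))
im=cv2.imread("pics/w3.png")[...,::-1].copy();m=green(im)
cols=range(236,408,3);pts=[(c,np.argmax(m[:,c])) for c in cols]
t3=np.array([453.353,220.351,289.758]);q=down(np.radians(-106.8))
cp=campose("wrist",dict(tcp_pos=t3,eef_rot=q));p=plane(pts,cp,t3[2]-4.5)
print("wrist held offset",fix(p,50,t3[:2])[0]-t3[:2],fix(p,50,t3[:2])[1],circ(p)[1])
E
```

```text
scene held [215. 136.] [236. 144.] (array([ 480.804, -273.049]), np.float64(1.5295822825461372)) (array([ 511.908, -249.903]), np.float64(20.999470980995966))
scene jar (array([ 484.997, -269.91 ]), np.float64(0.8297456075416427))
scene jar (array([ 484.894, -269.775]), np.float64(0.826160101101042))
scene jar (array([ 484.708, -269.849]), np.float64(1.0676278096205891))
wrist held offset [ 0.835 -0.055] 0.25382059871529705 48.454029726102554
```

```bash
python3 - <<'E'
from h import *
im=cv2.imread("pics/scene5.png")[...,::-1].copy();t=bot.read_state()["tcp_pos"];cp=campose("scene")
h=hsv(im);m=(abs(h[...,0]-65)<25)&(h[...,1]>70);m[:100]=0;m[:,:185]=0;m[:,300:]=0
mm=cv2.morphologyEx(m.astype(np.uint8),cv2.MORPH_CLOSE,np.ones((9,9)))
g=cv2.convexHull(biggest(mm).astype(np.int32))[:,0].astype(float)
print(g.min(0),g.max(0),circ(plane(g,cp,t[2]-4.5)))
im=cv2.imread("pics/scene0.png")[...,::-1].copy()
h=hsv(im);m=(h[...,0]<25)&(h[...,1]>90);m[:100]=0;m[:,:190]=0;m[:,270:]=0;a=biggest(m);a=a[a[:,1]<140]
print(a.min(0),circ(plane(a,cp,150)))
E
```

```text
[204. 111.] [245. 145.] (array([ 483.627, -271.435]), np.float64(50.1331046423546))
[210. 125.] (array([ 482.945, -271.02 ]), np.float64(42.6209456863738))
```

The scene camera puts the held cover at (483.6,-271.4) and the jar at (482.9,-271.0), so they are aligned within 1 mm. I'll lower it under force guard; home is expected at a TCP z of about 160.6.

```bash
python3 - <<'E'
from h import *
x,y=479.1,-274.2
def F():
    f=[]
    for _ in range(4): bot.pause(.03);f.append(bot.read_state()["contact_force"])
    return np.mean(f,0)
bot.line_to((x,y,172),40);bot.pause(.2);f0=F();print("free",f0)
z=172
for z in [169,167,165,164,163,162.5,162,161.5,161,160.5,160,159.5,159]:
    bot.line_to((x,y,z),15);f=F()-f0;s=bot.read_state();print(z,s["tcp_pos"][2],f,s["width"])
    if np.linalg.norm(f)>3: break
print(s["t"])
E
```

```text
free [-0.194  0.102 -1.22 ]
169 169.02054349014662 [ 0.31  -0.255  0.683] 15.650610505176077
167 167.00739381970612 [ 0.518 -0.29   0.31 ] 15.617109017968705
165 164.99474086400573 [ 0.159 -0.074  0.215] 16.263178985058552
164 163.9902740090108 [ 0.149 -0.094  0.306] 15.631142017475566
163 162.9880519166539 [-0.299 -0.543  0.3  ] 15.940899272880682
162.5 162.48363221836024 [ 0.394 -0.388  0.791] 15.824852507736297
162 161.995291822008 [-0.167 -0.488  0.589] 15.936945948385715
161.5 161.521819505326 [0.034 0.469 0.186] 16.13519786524216
161 161.00012273557542 [ 0.2   -0.096  0.323] 15.784525703434408
160.5 160.58836410558482 [ 0.324 -0.485  0.745] 15.899391899636315
160 160.5778821721885 [-1.431  0.527  6.515] 15.61293781441344
22.0167
```

Contact came at z = 160.58, the predicted home height. I'll relax the press, release, retreat and look.

```bash
python3 - <<'E'
from h import *
x,y=479.1,-274.2
bot.line_to((x,y,160.5),10);bot.move_gripper(16.5,3);bot.move_gripper(40);bot.pause(.2)
bot.line_to((x,y,200),60);bot.line_to((x,y,280),150);bot.pause(.3)
im,cp=shot("wrist");cv2.imwrite("pics/w6.png",im[...,::-1])
g=cv2.convexHull(biggest(green(im)).astype(np.int32))[:,0].astype(float)
print("flange at z=156",circ(plane(g,cp,156)))
bot.move_ptp((453.4,150,300),down(np.radians(-106.8)));bot.pause(.3)
sc=bot.camera("scene")[90:210,170:330];tp=bot.camera("top")[160:280,330:490]
cv2.imwrite("pics/z6.png",cv2.resize(np.hstack([sc,tp]),None,fx=2.4,fy=2.4)[...,::-1])
print(bot.read_state()["t"],bot.read_state()["width"])
E
```

```text
flange at z=156 (array([ 479.921, -274.567]), np.float64(49.46697550021012))
27.1333 40.403803205979855
```

View pics/w6.png

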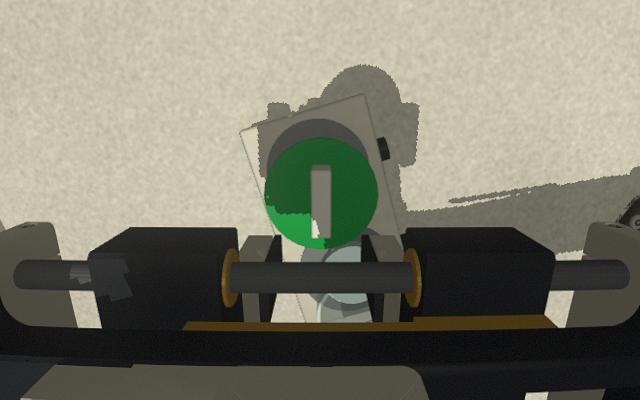

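View pics/z6.png

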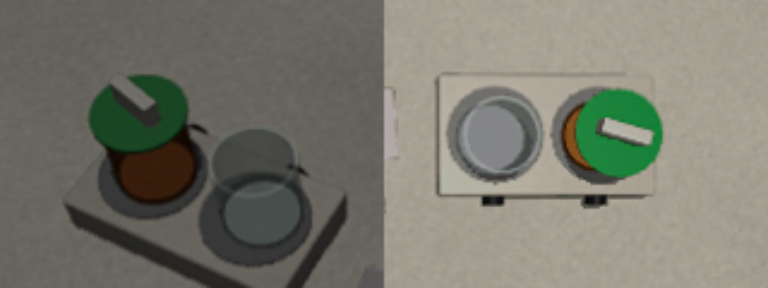

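The cover sits level on the amber jar, centred at (479.9,-274.6) against the measured mouth at (479.6,-274.6). The radius fits the seated height, and the clear jar is open and unmoved. I'll hand it in.

```bash
python3 -c "
from plant import bot
print(bot.close_job())"
```

```text
the job is handed in; nothing more can be done
None
```

The green cover is on the amber jar, level and fully seated, centred within about 0.5 mm of the mouth by the wrist camera; the job was handed in at about 27 s of the 45 s limit, and no verdict was returned.

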